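Find the high spot of a painting wheel with a dial gauge

ROBOT

A 6-joint arm with a two-finger parallel gripper is mounted at the origin on the work surface. World frame = base frame: x ahead of the robot, y to its left, z up, the work surface at z = 0. Lengths are in m, angles in rad, forces in N, time in s.
With the tool pointing down it reaches from about 0.3 to 1 m from the base axis. Payload 5.1 kg.
Tool frame: the origin (TCP) lies at the very end of the fingers, on their centre line; the grasp point (between the pads) lies ctrl.grasp_offset behind it (ctrl.grasp_offset is the distance from the TCP to the grasp point, in m); y points along the fingers, x is the direction in which the jaws open and shut, and the axes are right-handed (so a half turn about y gives the same grasp; the last joint's range is limited). The gripper opens to 95 mm and grips with 3 to 60 N. Pads are 20 mm wide; open, the fingers measure 119 mm over their backs; the gripper's body (75 mm by 180 mm) begins 59 mm behind the grasp point.
Start: joints at [1.064, 0.124, 1.65, -0, 1.367, -0.083], TCP at [0.267, 0.592, 0.182] pointing down, gripper open.
Joint ranges: [-2.61, 2.61], [-1.02, 2.33], [0.03, 2.71], [-1.35, 4.49], [0.32, 2.68], [-2.91, 2.91]. Speed limits (rad/s): [2.57, 2.57, 3.14, 3.14, 3.14, 3.14].

INTERFACE

Orientations are given as a 3x3 rotation matrix whose columns are the frame's x, y, z axes.
In Python, from cell import ctrl, jaws, cams, order gives the robot as it stands. Calls block until the motion is done:
- ctrl.move_pose(position, orientation): joint-space move of the TCP to a pose.
- ctrl.servo_line(position, rotation=None, rate=0.15, f_stop=None): straight line of the TCP; rotation=None keeps the orientation; rate is the mean speed in m/s. With f_stop (N) it stops when the force on the tool has changed by that much, and returns True; else False.
- ctrl.movej(angles): joint-space move.
- jaws.move_gripper(opening): opening from 0.0 (shut) to 1.0 (fully open); the grip force is fixed at half the most; returns when the fingers have stopped.
- ctrl.hold(seconds).
- ctrl.solve_ik(position, orientation): joint angles nearest the present ones, or None.
- ctrl.state(): the state.
- cams.grab_frame(name): name is "scene" or "top" or "wrist"; returns a dict with "pixels" (420x560x3 uint8, red, green, blue), "K" (3x3 intrinsics, pixels), "pose" (4x4, takes a point from camera to world coordinates); the wrist camera has in their place "T_tool_cam" (4x4, takes a point from camera to tool coordinates, whose origin is the TCP and whose axes are the tool frame's). Camera axes: x right, y down, z forward; pixel columns grow to the right and rows downward; lengths in m; the calibration is good to about 2 mm. A picture is of the moment at which its call begins: read the wrist's pose just before it. There is no depth.
A pose or a line that the arm cannot do raises ctrl.MotionError and nothing moves.
- order.sign_off(): hands the job in, once; it reports no verdict.
The state is a dict: "time_s": time; "joints": joint angles; "joint_velocities": joint speeds; "effort": joint torques, N m; "tool_pos": TCP position; "eef_rot": TCP orientation; "wrist_force": force on the tool from outside, world axes, zero at the start; "ft_torque": the same for the moment, N m; "finger_gap": opening from 0.0 (shut) to 1.0 (fully open).
Only numpy, scipy, OpenCV 4.12 (cv2) and the standard library are available. Lean on these libraries where they do the work, as an engineer would, in place of code of your own. Each camera call takes 0.05 s, during which the arm holds its last target.

TASK

Slide the dial gauge up to the edge of the round plywood board until its plunger presses on the edge and the needle stands at about the middle of the scale (in the green marks), then let go of it. Then crank the board round through its lowest spot to find its highest, and leave it standing still with the highest spot at the plunger, the gauge still pressing. Do it gently with a light grip: never run the plunger against its stop or force the crank or the gauge, and leave the things on the table alone.

Things in the scene. Friction and masses are not known exactly. Their poses are not given: they have to be found in the camera images.
- stand: Fixed grey base plate 230 x 430 mm, 12 mm thick, that carries the wheel and the gauge. Origin on the table surface on the wheel's vertical axis; +y of this frame points from the wheel's axis along the gauge's rail to the gauge. The plate reaches from y = -125 to y = +305 mm.
- crank: Aluminium wheel head with a steel crank arm on top (arm top 85 mm, centre hub top 95 mm above the table), turning endlessly either way about the vertical axis through this origin (on the table surface). About 2 N at the knob turns it, and it stays where it is left. It carries the clamped plywood board.
- wheel_axis (a point): Point on the wheel's axis at the height of the board's top, 73 mm. The paint-spotted plywood board is 200 mm across, 18 mm thick, turns with the crank, and is clamped 4.5 mm off-centre in an unknown direction: its edge runs smoothly, once per turn, between 95.5 mm (lowest spot) and 104.5 mm (highest) from the axis. The crank's angle does not tell where.
- knob_grip (a point): Point to grip on the upright red crank knob: 20 mm diameter, from 88 to 130 mm above the table, this point on its axis at 112 mm, 55 mm from the wheel's axis. The knob spins freely on its pin, so a gripper may hold it without turning itself.
- gauge_grip (a point): Point to grip on the gauge carriage's black post: 24 mm across the rail, 14 mm along it, top at 119 mm, this point on its axis 105 mm above the table. The blue carriage (dial 90 mm across on top, 82 mm high, its edge 4 mm from the post) slides along the rail towards the wheel (-y of the stand), up to 65 mm from its rearmost place; about 7 N moves it and it stays where it is left.
- plunger: The gauge's steel plunger with a 10 mm ball tip, pointing along the rail (-y of the stand) at the axis of the wheel. It is pushed into the gauge up to 24 mm against a soft spring, 0.6 N at first and 3.5 N at the end, where it meets a hard stop.
- plunger_tip (a point): Foremost point of the plunger's tip, 65 mm above the table, on the line of the rail. While it presses on the board, its horizontal distance from the wheel's axis is the board's edge radius there. With the plunger out, it lies 131 mm ahead of (on the wheel's side of) the post's axis.
- needle (a joint): Red needle of the white dial facing up, rad: 0 with the plunger out, grows clockwise seen from above by 0.2 rad for each mm the plunger is pushed in, 4.8 at the stop. Scale 0 to 24 mm; green marks from 10 to 14 mm (2.0 to 2.8 rad); the middle (2.4 rad) points straight away from the wheel, towards the black post.
- tub: Bystander: white tub with lid, 80 mm diameter, 75 mm high, origin at the underside.
- mug: Bystander: white mug, 80 mm diameter, 95 mm high, with handle; origin at the underside.
- tape: Bystander: roll of tape lying flat, 100 mm diameter, 25 mm high, origin at the underside.

How it is judged:
On the way, in this order (a step that is already met when the one before it is completed fails the run):
1. the gauge presses on the board's edge with the needle at about the middle of its scale (1.9 to 2.9 rad), let go by the fingers, which do not yet touch the crank (value of joint needle between 1.9 and 2.9 rad and contact force between plunger and crank above 0.3 N and contact force between the fingers and stand below 0.1 N), for 0.2 s.
2. the lowest spot of the board has passed under the pressing plunger (edge radius under 96.3 mm) (horizontal distance between plunger_tip and crank below 0.0963 m and contact force between plunger and crank above 0.3 N), for 0.04 s.
At the end, for the whole second after the job is handed in: the board stands still with its highest spot at the plunger: the edge radius there is at least 104.0 mm of 104.5 mm, which means within about 27 degrees; the plunger presses on the edge (0.3 to 6 N, not on its stop) and the robot has let go (horizontal distance between plunger_tip and crank above 0.104 m and contact force between plunger and crank between 0.3 and 6 N and angular speed of crank below 0.05 rad/s); the robot touches nothing.
It fails at once if the plunger is jammed against its stop or knocked: more than 6 N on it (contact force between plunger and anything else above 6 N).
It fails at once if the crank, board or gauge is forced or crushed: more than 90 N from the fingers, squeeze of both pads and push added up (contact force between the fingers and stand above 90 N).
It fails at once if a bystander is moved by more than 20 mm (distance of any of tub, mug, tape from where it was at the start of the episode above 0.02 m).
It also fails if it takes over 64 s, if anything falls off the work surface, if the arm or the gripper's body presses on something with over 40 N, if the wrist force passes 120 N, or if a joint passes its speed limit or range.

## Working session

There is one attempt and no reset: what is moved stays moved. The work goes in short steps, each a Python script; the robot and the scene stay as the last script left them, time stands still between calls to the robot, and variables do not carry over. Pictures are saved under pics/ and viewed, and the job is handed in when it is done.

```bash
ls; mkdir -p pics
python3 - <<'E'
from cell import ctrl, jaws, cams, order
import cv2
print(ctrl.state(), ctrl.grasp_offset)
for n in ("scene","top","wrist"):
    f=cams.grab_frame(n); cv2.imwrite(f"pics/{n}0.png",f["pixels"][:,:,::-1])
    print(n,f["K"].tolist(),f.get("pose",f.get("T_tool_cam")).tolist())
E
```

```text
pics
{'time_s': 0.0, 'joints': array([ 1.06437711e+00,  1.24499226e-01,  1.65163989e+00, -5.96336584e-06,
        1.36749808e+00, -8.25925045e-02]), 'joint_velocities': array([-0.0001411 , -0.00051611,  0.00023947, -0.00177028, -0.00134709,
       -0.00052886]), 'effort': array([ 8.98045837e-04, -4.17596447e+01, -3.59937859e+01,  7.74485129e-02,
        4.91050549e-02, -1.65569163e-04]), 'tool_pos': array([0.26699868, 0.59186796, 0.18091108]), 'eef_rot': array([[ 4.11249482e-01, -9.86596814e-04, -9.11522293e-01],
       [ 9.11520548e-01, -1.79076048e-03,  4.11250633e-01],
       [-2.03805666e-03, -9.99997910e-01,  1.62853951e-04]]), 'wrist_force': array([-0.00454042,  0.24594601, -0.00756095]), 'ft_torque': array([-0.04276218, -0.02393097,  0.00781102]), 'finger_gap': 1.0015587080942818} 0.0188
scene [[500.96992778746267, 0.0, 274.9953612438917], [0.0, 500.96992778746267, 208.99572991174173], [0.0, 0.0, 1.0]] [[-0.6228172851119081, 0.6529230120789807, -0.4310338381885385, 1.08131577541558], [0.7823009763936255, 0.52690163765935, -0.3322346257774392, 0.4120132632264634], [0.0101888026
[... 201 characters left out ...]
 1.0]] [[0.020777678183748028, -0.9897631492507106, 0.14119913765532716, 0.3691456867941435], [-0.9993397894885195, -0.02477038347110523, -0.026578435765398485, 0.02340636325423333], [0.02980391307083034, -0.1405536783154743, -0.98962436827195, 1.3159454294134316], [0.0, 0.0, 0.0, 1.0]]
wrist [[351.12298755284877, 0.0, 287.60662154007923], [0.0, 351.12298755284877, 211.24594209429983], [0.0, 0.0, 1.0]] [[0.9999995480386442, -0.0009506068345843983, 1.6405836784475847e-05, -0.0006205660765475907], [-0.0002701900117567325, -0.2675999829673723, 0.9635300597870403, -0.2025982649805899], [-0.0009115480585170611, -0.9635296287413825, -0.26760011886699325, 0.07510944031419876], [0.0, 0.0, 0.0, 1.0]]
```

View pics/scene0.png

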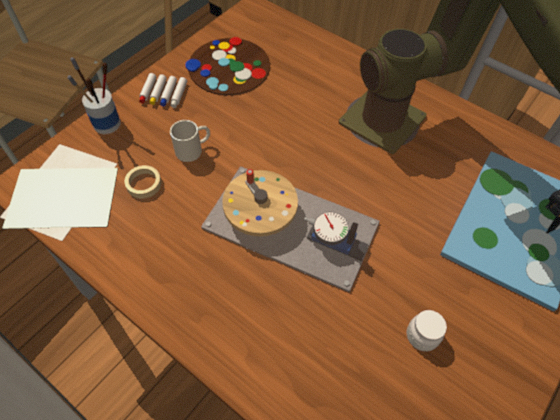

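View pics/top0.png

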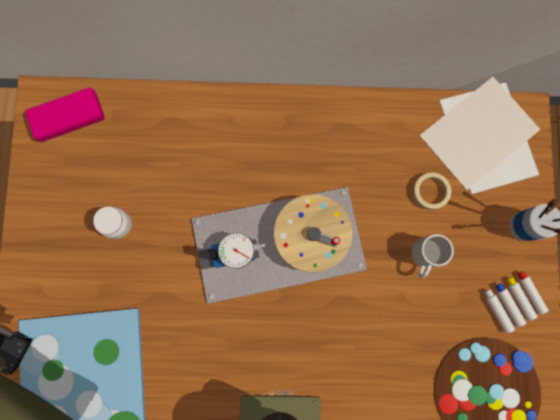

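View pics/wrist0.png

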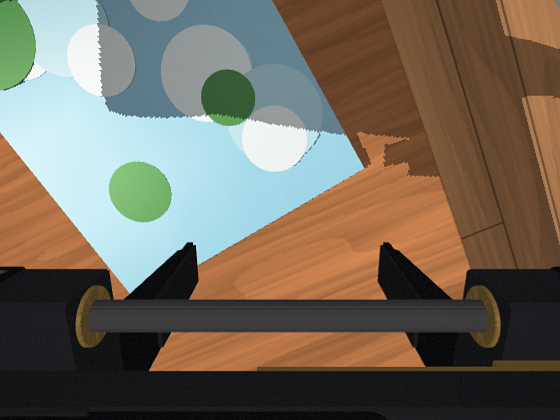

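The top view shows the hub at about (314,234), the red knob at (335,240), the dial at (236,251) and the post at about (215,252). The scene view shows the hub at (262,197) and the dial at (331,227). I'll zoom in and measure.

```bash
cat > h.py <<'E'
import numpy as np, cv2
from cell import ctrl, jaws, cams, order
def cast(f,uv,z,pose=None):
    P=f["pose"] if pose is None else pose
    d=P[:3,:3]@np.linalg.inv(f["K"])@np.array([uv[0],uv[1],1.])
    return P[:3,3]+d*(z-P[2,3])/d[2]
def proj(f,p,pose=None):
    P=f["pose"] if pose is None else pose
    c=P[:3,:3].T@(np.asarray(p)-P[:3,3]); q=f["K"]@c; return q[:2]/q[2]
E
python3 - <<'E'
from h import *
t=cams.grab_frame("top"); s=cams.grab_frame("scene")
c=t["pixels"][180:310,180:380]; cv2.imwrite("pics/top_c.png",cv2.resize(c,None,fx=4,fy=4,interpolation=cv2.INTER_CUBIC)[:,:,::-1])
c=s["pixels"][160:295,195:390]; cv2.imwrite("pics/scene_c.png",cv2.resize(c,None,fx=4,fy=4,interpolation=cv2.INTER_CUBIC)[:,:,::-1])
E
```

```text
(no output)
```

View pics/top_c.png

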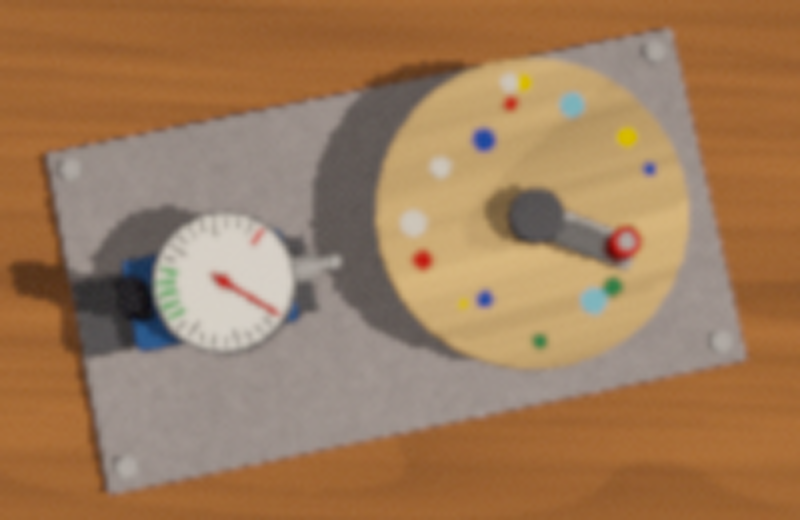

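View pics/scene_c.png

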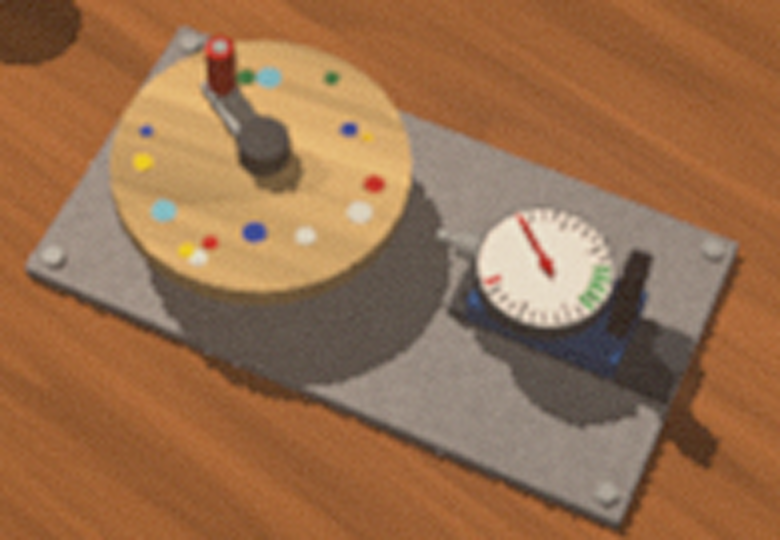

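The crops show the plate's corners, the hub, the knob, the post and the dial clearly. Next I'll compute the stand frame and the board's offset.

```bash
cat >> h.py <<'E'
def up(pts,o): return (np.array(pts,float)+.5)/4-.5+np.array(o)
def fitstand(W): # W: corners in order (y+,*)...
    L=np.array([[-.115,.305],[.115,.305],[.115,-.125],[-.115,-.125]])
    return L
E
python3 - <<'E'
from h import *
t=cams.grab_frame("top"); s=cams.grab_frame("scene")
T=up([[45,153],[670,30],[745,358],[107,492]],(180,180))
S=up([[622,530],[28,272],[183,28],[738,243]],(195,160))  # far-from-robot/gauge, far/wheel, near/wheel, near/gauge
for f,C,sz in((t,T,.012),(s,S,.012)):
    W=np.array([cast(f,c,sz)[:2] for c in C])
    # order: (gauge,far x),(wheel,far),(wheel,near),(gauge,near)
    y=((W[0]+W[3])-(W[1]+W[2])); y/=np.linalg.norm(y)
    print("corners",W.round(4).tolist(),"sides",[round(float(np.linalg.norm(W[i]-W[(i+1)%4])),4) for i in range(4)])
    xax=np.array([y[1],-y[0]])
    ctr=W.mean(0); print("y",y,np.degrees(np.arctan2(y[1],y[0])),"axis",ctr-y*.09)
# features
for nm,f,o,d in(("top",t,(180,180),dict(hub=([536,216],.095),knob=([626,241],.130),tip=([338,262],.065),post=([134,298],.119),dial=([224,282],.082))),
 ("scene",s,(195,160),dict(hub=([264,139],.095),knob=([220,47],.130),tip=([441,235],.065),post=([640,256],.119),dial=([543,268],.082)))):
    for k,(p,z) in d.items(): print(nm,k,cast(f,up(p,o),z).round(4))
# board ellipse
for nm,f in(("top",t),("scene",s)):
    px=f["pixels"]; hsv=cv2.cvtColor(px,cv2.COLOR_RGB2HSV)
    print(nm,hsv[230,295] if nm=="top" else hsv[205,235])
E
```

```text
corners [[0.5561, 0.2498], [0.6513, -0.1689], [0.4301, -0.2198], [0.3337, 0.1987]] sides [0.4294, 0.227, 0.4295, 0.2282]
y [-0.22301871  0.97481416] 102.88639841870864 axis [ 0.51287123 -0.07279318]
corners [[0.5602, 0.2524], [0.6554, -0.1647], [0.4324, -0.2188], [0.3347, 0.1963]] sides [0.4278, 0.2294, 0.4264, 0.2323]
y [-0.22579323  0.97417525] 103.04952758698992 axis [ 0.51600489 -0.07138091]
top hub [ 0.512  -0.0727  0.095 ]
top knob [ 0.4939 -0.1251  0.13  ]
top tip [0.4829 0.0511 0.065 ]
top post [0.4532 0.1731 0.119 ]
top dial [0.4671 0.1219 0.082 ]
scene hub [ 0.515  -0.0729  0.095 ]
scene knob [ 0.495  -0.1258  0.13  ]
scene tip [0.4855 0.0517 0.065 ]
scene post [0.4496 0.174  0.119 ]
scene dial [0.4737 0.1225 0.082 ]
top [ 19 109 204]
scene [ 18 123 186]
```

Run:
```python
from h import *
from scipy.optimize import least_squares
ax=np.array([.5135,-.0727]); y=np.array([-.2238,.9746])
for nm in("top","scene"):
    f=cams.grab_frame(nm); hsv=cv2.cvtColor(f["pixels"],cv2.COLOR_RGB2HSV)
    m=cv2.inRange(hsv,(14,80,150),(24,150,255))
    r=np.zeros_like(m); c0=proj(f,[*ax,.073]); cv2.circle(r,tuple(int(round(v)) for v in c0),60,255,-1); m&=r
    m=cv2.morphologyEx(m,cv2.MORPH_CLOSE,np.ones((3,3)))
    cs,_=cv2.findContours(m,cv2.RETR_EXTERNAL,cv2.CHAIN_APPROX_NONE); c=max(cs,key=cv2.contourArea)
    h=cv2.convexHull(c)[:,0]; 
    W=np.array([cast(f,p,.073)[:2] for p in c[:,0]])
    q=least_squares(lambda q:np.hypot(*(W-q[:2]).T)-q[2],[*ax,.1],loss="soft_l1",f_scale=.001).x
    v=cast(f,proj(f,[*q[:2],.073]),.073)
    hub=cast(f,up(*((([536,216],(180,180))) if nm=="top" else ([264,139],(195,160)))),.095)[:2]
    e=q[:2]-hub
    print(nm,len(W),q,"offset",e*1000,np.linalg.norm(e),"angle from gauge dir",np.degrees(np.arctan2(y[0]*e[1]-y[1]*e[0],y@e)))
    im=f["pixels"].copy(); cv2.drawContours(im,[c],-1,(255,0,0),1); 
    o=(180,180) if nm=="top" else (195,160)
    cv2.imwrite(f"pics/{nm}_b.png",cv2.resize(im[o[1]:o[1]+135,o[0]:o[0]+195],None,fx=4,fy=4)[:,:,::-1])
```

```text
top 219 [ 0.51770833 -0.07160326  0.09882471] offset [5.68144149 1.1429762 ] 0.005795271518431052 angle from gauge dir -91.5580045087963
scene 296 [ 0.51993898 -0.07207264  0.09747112] offset [4.9793092  0.80535817] 0.005044018425237178 angle from gauge dir -93.74526454859637
```

Both views put the board's centre roughly 90° clockwise of the gauge direction. The radius at the plunger is therefore about 100 mm now, with the lowest spot about 88° counter-clockwise of it. I'll cage the post loosely along the rail, with no squeeze, and push from behind. First I'll check IK for everything.

```bash
cat >> h.py <<'E'
AX=np.array([.5135,-.0727]); Y=np.array([-.2238,.9746]); Y/=np.linalg.norm(Y)
GO=ctrl.grasp_offset
def R(x):
    x=np.array([x[0],x[1],0.]);x/=np.linalg.norm(x);y=np.array([0,0,-1.]);return np.c_[x,y,np.cross(x,y)]
def gp(d,z): return np.array([*(AX+Y*d),z-GO])     # gauge-line pose, grasp height z
def kp(a,z,r=.055):
    a=np.radians(a); return np.array([AX[0]+r*np.cos(a),AX[1]+r*np.sin(a),z-GO])
def kr(a,s=1): a=np.radians(a); return R(s*np.array([-np.sin(a),np.cos(a)]))
E
python3 - <<'E'
from h import *
print(ctrl.solve_ik(gp(.254,.16),R(Y)),ctrl.solve_ik(gp(.21,.109),R(-Y)))
for s in(1,-1):
  for a in range(0,-270,-15):
    q=ctrl.solve_ik(kp(a,.114),kr(a,s)); print(s,a,None if q is None else q.round(2))
E
```

```text
[ 2.55851794e-01 -2.12036989e-01  2.04457241e+00 -4.44089210e-16
  1.30905723e+00 -1.54066402e+00] [ 1.64910370e-01 -1.72794318e-01  2.10061443e+00 -4.44089210e-16
  1.21377254e+00  1.50998721e+00]
1 0 [-0.22  0.03  1.9  -0.    1.21 -1.79]
1 -15 [-0.25  0.03  1.9  -0.    1.21 -1.55]
1 -30 [-0.27  0.02  1.91 -0.    1.21 -1.32]
1 -45 [-0.29  0.    1.93 -0.    1.21 -1.08]
1 -60 [-0.32 -0.02  1.95 -0.    1.21 -0.84]
1 -75 [-0.33 -0.04  1.97 -0.    1.21 -0.59]
1 -90 [-0.35 -0.07  2.   -0.    1.21 -0.35]
1 -105 [-0.35 -0.11  2.03 -0.    1.22 -0.09]
1 -120 [-0.35 -0.14  2.06 -0.    1.22  0.17]
1 -135 [-0.34 -0.17  2.09 -0.    1.22  0.44]
1 -150 [-0.32 -0.2   2.11 -0.    1.23  0.72]
1 -165 [-0.3  -0.22  2.13 -0.    1.23  1.01]
1 -180 [-0.27 -0.23  2.14 -0.    1.23  1.3 ]
1 -195 [-0.24 -0.23  2.14 -0.    1.23  1.59]
1 -210 [-0.21 -0.22  2.13 -0.    1.23  1.88]
1 -225 [-0.18 -0.2   2.12  0.    1.23  2.17]
1 -240 [-0.16 -0.17  2.09 -0.    1.22  2.46]
1 -255 [-0.15 -0.14  2.07  0.    1.22  2.73]
-1 0 [-0.22  0.03  1.9  -0.    1.21  1.35]
-1 -15 [-0.25  0.03  1.9  -0.    1.21  1.59]
-1 -30 [-0.27  0.02  1.91 -0.    1.21  1.82]
-1 -45 [-0.29  0.    1.93 -0.    1.21  2.06]
-1 -60 [-0.32 -0.02  1.95 -0.    1.21  2.3 ]
-1 -75 [-0.33 -0.04  1.97 -0.    1.21  2.55]
-1 -90 [-0.35 -0.07  2.   -0.    1.21  2.8 ]
-1 -105 None
-1 -120 None
-1 -135 [-0.34 -0.17  2.09 -0.    1.22 -2.7 ]
-1 -150 [-0.32 -0.2   2.11 -0.    1.23 -2.42]
-1 -165 [-0.3  -0.22  2.13 -0.    1.23 -2.13]
-1 -180 [-0.27 -0.23  2.14 -0.    1.23 -1.84]
-1 -195 [-0.24 -0.23  2.14 -0.    1.23 -1.55]
-1 -210 [-0.21 -0.22  2.13  0.    1.23 -1.26]
-1 -225 [-0.18 -0.2   2.12 -0.    1.23 -0.97]
-1 -240 [-0.16 -0.17  2.09 -0.    1.22 -0.69]
-1 -255 [-0.15 -0.14  2.07 -0.    1.22 -0.41]
```

Run:
```python
from h import *
ctrl.move_pose(gp(.254,.19),R(Y))
jaws.move_gripper(.34)
st=ctrl.state(); print(st["time_s"],st["tool_pos"],st["finger_gap"])
f=cams.grab_frame("wrist"); cv2.imwrite("pics/w1.png",f["pixels"][:,:,::-1])
T=np.eye(4);T[:3,:3]=st["eef_rot"];T[:3,3]=st["tool_pos"];P=T@f["T_tool_cam"]
print(proj(f,[*(AX+Y*.254),.119],P))
```

```text
3.2583 [0.45667005 0.17483175 0.17121609] 0.3398279769688515
[288.49620768 217.23456957]
```

View pics/w1.png

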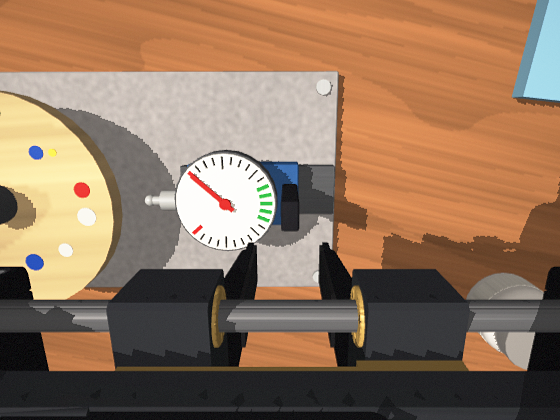

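The wrist view shows the post at (290,207), close to the predicted (288,217) and centred between the fingers. I'll descend, narrow the cage to about 20 mm and push slowly.

Run:
```python
from h import *
print(ctrl.servo_line(gp(.254,.109),rate=.08,f_stop=6))
jaws.move_gripper(.22)
st=ctrl.state(); print(st["time_s"],st["tool_pos"],st["finger_gap"],st["wrist_force"])
print(ctrl.servo_line(gp(.220,.109),rate=.03,f_stop=20))
st=ctrl.state(); print(st["time_s"],st["tool_pos"],st["wrist_force"])
f=cams.grab_frame("wrist"); cv2.imwrite("pics/w2.png",f["pixels"][:,:,::-1])
t=cams.grab_frame("top");cv2.imwrite("pics/t2.png",cv2.resize(t["pixels"][180:310,180:380],None,fx=4,fy=4,interpolation=cv2.INTER_CUBIC)[:,:,::-1])
s=cams.grab_frame("scene");cv2.imwrite("pics/s2.png",cv2.resize(s["pixels"][160:295,195:390],None,fx=4,fy=4,interpolation=cv2.INTER_CUBIC)[:,:,::-1])
```

```text
False
4.95 [0.4566958  0.17485898 0.09028181] 0.22040922767153437 [-0.12999434 -0.49603483 -0.45913041]
False
6.2333 [0.46421989 0.14182793 0.09019455] [0.54121853 0.21714016 0.75315403]
```

View pics/w2.png

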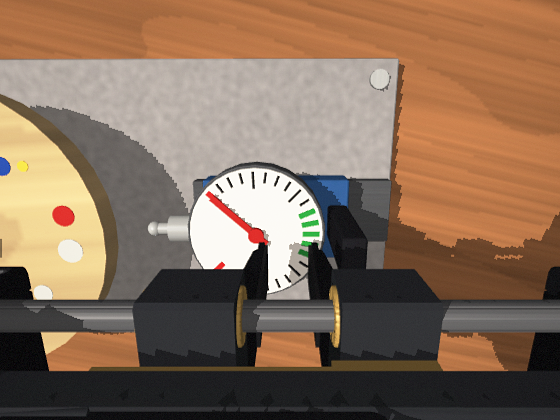

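View pics/s2.png

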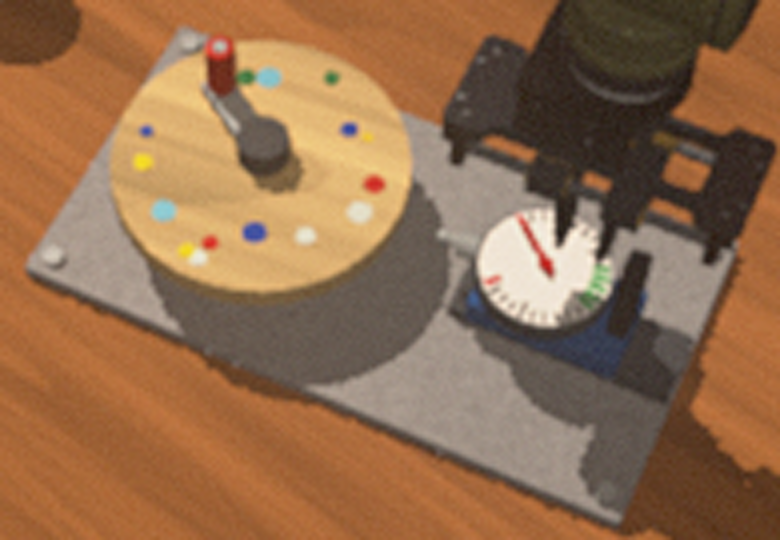

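The gauge has not moved. In the scene view the fingertips (about (567,240) and (605,255) in the crop) sit over the dial, robot-side of and short of the post. I'll check the projections to find out why.

Run:
```python
from h import *
st=ctrl.state(); p=st["tool_pos"]; print(st["eef_rot"].round(3).tolist())
s=cams.grab_frame("scene"); t=cams.grab_frame("top")
print("scene tcp crop",(proj(s,p)-[195,160]+.5)*4, "top",(proj(t,p)-[180,180]+.5)*4)
for d in (.022,-.022): print((proj(s,p+st["eef_rot"][:,0]*d/2)-[195,160]+.5)*4)
```

```text
[[-0.224, 0.0, -0.975], [0.975, 0.0, -0.224], [0.0, -1.0, -0.0]]
scene tcp crop [578.52869563 268.29957737] top [191.26132375 285.26480743]
[594.78580474 274.85107686]
[562.33572028 261.77392332]
```

View pics/t2.png

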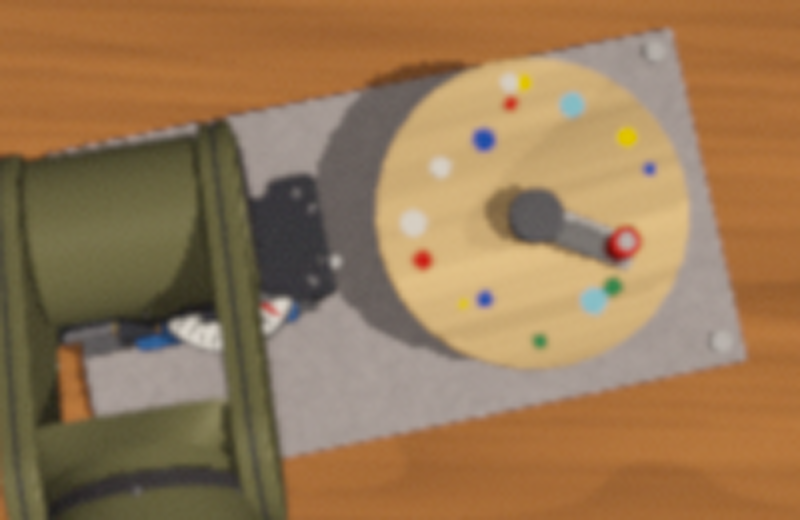

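Run:
```python
import cv2
a=cv2.imread("pics/w1.png")[130:330,170:370]; cv2.imwrite("pics/w1c.png",cv2.resize(a,None,fx=3,fy=3,interpolation=cv2.INTER_CUBIC))
```

```text
(no output)
```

View pics/w1c.png

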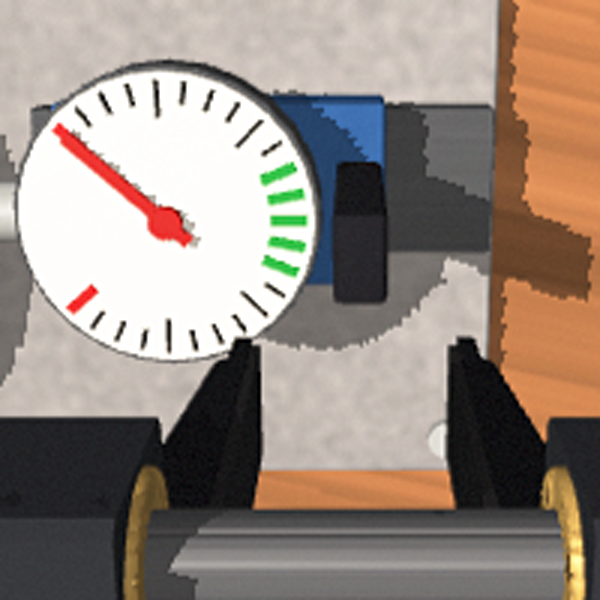

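Run:
```python
from h import *
st=ctrl.state(); p=st["tool_pos"];E=st["eef_rot"]
s=cams.grab_frame("scene"); f=cams.grab_frame("wrist")
a=s["pixels"][170:260,300:390].copy(); a=cv2.resize(a,None,fx=6,fy=6,interpolation=cv2.INTER_CUBIC)
T=np.eye(4);T[:3,:3]=E;T[:3,3]=p;P=T@f["T_tool_cam"]
b=cv2.resize(f["pixels"][180:330,200:400],None,fx=4,fy=4,interpolation=cv2.INTER_CUBIC)
for k in(-.0105,.0105):
  for w in(-.01,.01):
    q=p+E[:,0]*k+E[:,2]*w
    u=(proj(s,q)-[300,170]+.5)*6; cv2.circle(a,tuple(u.astype(int)),3,(0,255,0),-1)
    u=(proj(f,q,P)-[200,180]+.5)*4; cv2.circle(b,tuple(u.astype(int)),3,(0,255,255),-1)
cv2.imwrite("pics/s3.png",a[:,:,::-1]);cv2.imwrite("pics/w3.png",b[:,:,::-1])
```

```text
(no output)
```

View pics/s3.png

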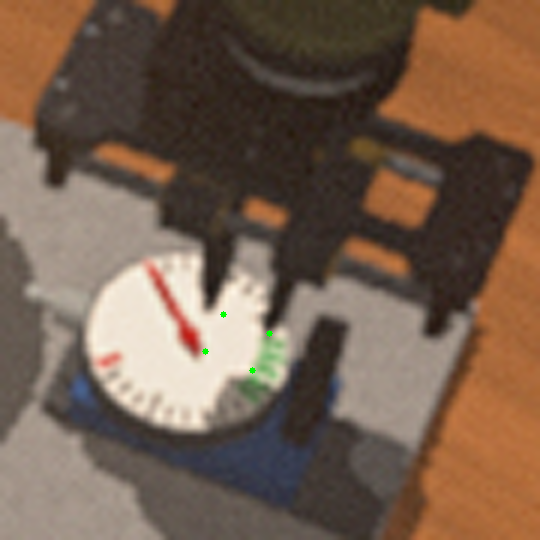

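View pics/w3.png

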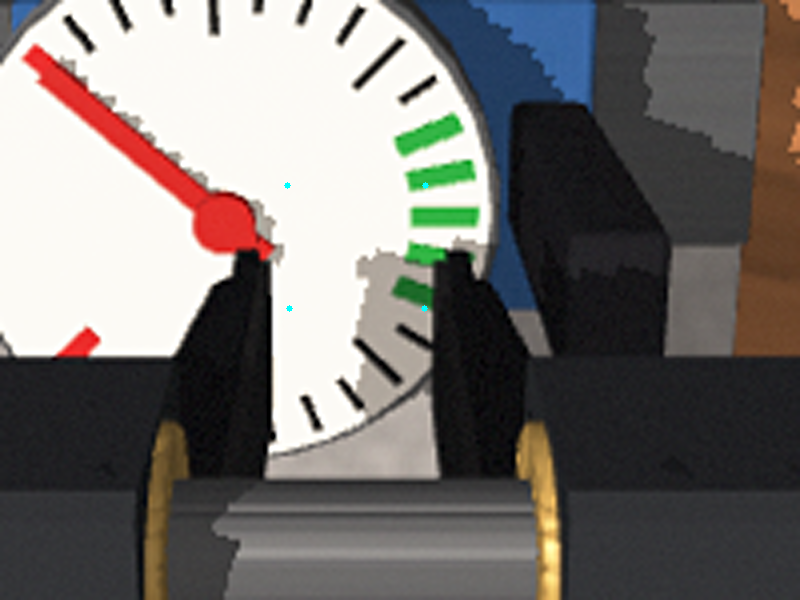

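Run:
```python
from h import *
st=ctrl.state(); p=st["tool_pos"];E=st["eef_rot"]; f=cams.grab_frame("wrist"); s=cams.grab_frame("scene");t=cams.grab_frame("top")
T=np.eye(4);T[:3,:3]=E;T[:3,3]=p;P=T@f["T_tool_cam"]
X=np.array([Y[1],-Y[0]])
for l in(-.007,.007):
  q=np.array([*(AX+Y*(.254+l)-X*.012),.119]); print("pred",(proj(f,q,P)-[200,180]+.5)*4)
for u in((570,237),(668,240)):
  r=cast(f,up(u,(200,180)),.119,P); d=r[:2]-AX; print("obs along,across",d@Y,d@X)
# post: triangulate top from scene/top; dial centre in wrist
r=cast(f,up((225,222),(200,180)),.082,P);d=r[:2]-AX;print("dial wrist",d@Y,d@X)
for f2,o,u in((s,(195,160),(543,268)),(t,(180,180),(224,282))):
  r=cast(f2,up(u,o),.082);d=r[:2]-AX;print("dial",d@Y,d@X)
# tips by lines: scene tip rays (crop s3 6x), wrist
def ray(f,u,P): 
  d=P[:3,:3]@np.linalg.inv(f["K"])@np.array([*u,1.]);return P[:3,3],d/np.linalg.norm(d)
for us,uw in(((210,303),(252,252)),((275,328),(457,252))):
  a,d=ray(s,np.array(us)/6-.5+[300,170],s["pose"]); b,e=ray(f,up(uw,(200,180)),P)
  k=np.linalg.lstsq(np.c_[d,-e],b-a,rcond=None)[0]; m=(a+k[0]*d+b+k[1]*e)/2; print("tip",m,"miss",np.linalg.norm(a+k[0]*d-b-k[1]*e),"tool",E.T@(m-p))
```

```text
pred [562.27268906 238.67224981]
pred [668.87073994 238.58757333]
obs along,across 0.2480739029535015 -0.01216245866076714
obs along,across 0.2609671698907168 -0.011733351927081071
dial wrist 0.19928667213843387 -0.0012422159810177545
dial 0.1991771699516912 0.0048851549455737435
dial 0.20005942057964646 -0.001674893047114987
tip [0.46339765 0.12575875 0.10402124] miss 0.0010084245622250486 tool [-0.01545088 -0.01382922  0.00440156]
tip [0.45670577 0.15413628 0.10471466] miss 0.001259141215486882 tool [ 0.01370453 -0.0145218   0.00456853]
```

The post is where I predicted, at 0.2545 along the rail with no offset across it. The fingertips triangulate to z≈0.104, higher than the reported TCP, so they must have cleared the post. I'll go back over it and descend in small steps to see what happens.

Run:
```python
from h import *
ctrl.servo_line(gp(.220,.15),rate=.1)
jaws.move_gripper(.34)
ctrl.servo_line(gp(.2545,.15),rate=.1)
r=ctrl.servo_line(gp(.2545,.106),rate=.06,f_stop=5)
st=ctrl.state(); print(r,st["time_s"],st["tool_pos"],st["finger_gap"],st["wrist_force"])
for n in("scene","wrist"):
    f=cams.grab_frame(n); o=(300,170,90) if n=="scene" else (200,160,150)
    b=cv2.resize(f["pixels"][o[1]:o[1]+o[2],o[0]:o[0]+int(o[2]*1.3)],None,fx=600/o[2],fy=600/o[2],interpolation=cv2.INTER_CUBIC)
    cv2.imwrite(f"pics/{n}4.png",b[:,:,::-1])
```

```text
False 9.15 [0.45684805 0.17542499 0.08753464] 0.33925691484233866 [-0.54331597 -0.47047943  1.12489731]
```

View pics/scene4.png

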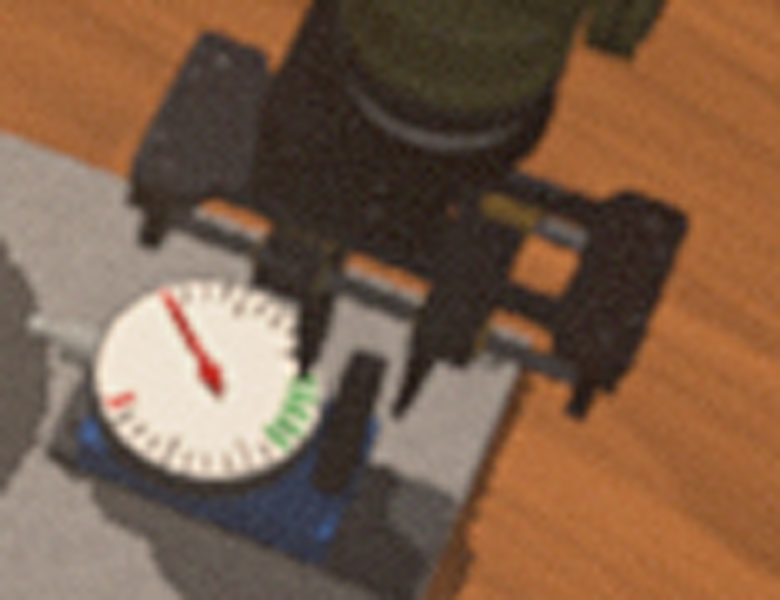

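View pics/wrist4.png

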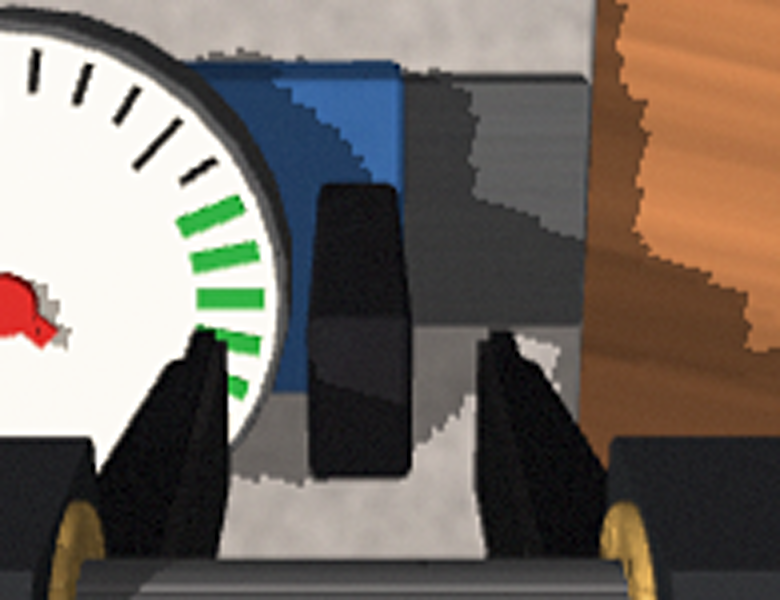

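Now the post (at (360,397) in the wrist crop) is between the fingers. I'll narrow to 20 mm, push in stages and watch.

Run:
```python
from h import *
jaws.move_gripper(.2)
st=ctrl.state(); print(st["time_s"],st["finger_gap"],st["wrist_force"])
r=ctrl.servo_line(gp(.246,.106),rate=.02,f_stop=15)
st=ctrl.state(); print(r,st["time_s"],st["tool_pos"],(st["tool_pos"][:2]-AX)@Y,st["finger_gap"],st["wrist_force"])
ims=[]
for n in("scene","wrist"):
    f=cams.grab_frame(n); o=(300,170,90) if n=="scene" else (200,160,150)
    ims.append(cv2.resize(f["pixels"][o[1]:o[1]+o[2],o[0]:o[0]+int(o[2]*1.3)],(520,400),interpolation=cv2.INTER_CUBIC)[:, :400])
cv2.imwrite("pics/c5.png",np.hstack(ims)[:,:,::-1])
```

```text
9.7583 0.20020615235449624 [ 0.04441929  0.14769951 -0.37621564]
False 10.3333 [0.458454   0.1669557  0.08718165] 0.245896145525167 0.1984260470978647 [ 0.02051388 -0.17386723  0.32367908]
```

View pics/c5.png

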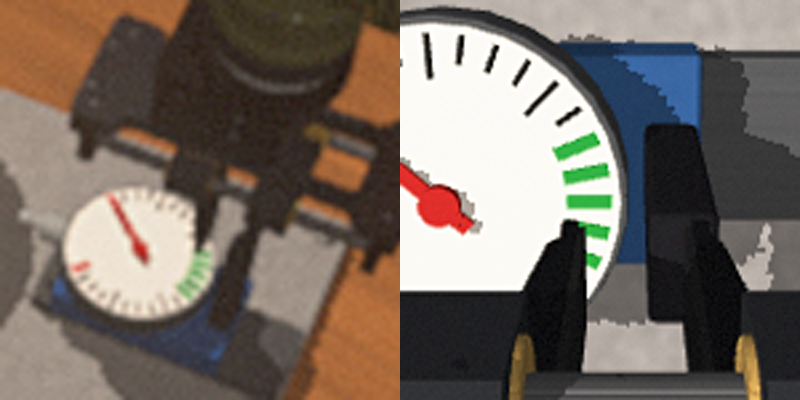

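The right finger covers the top of the post while the wrist reads no force. So the real fingertips are still above 119 mm, well above the reported TCP. A gentle guarded touch down onto the post top will measure the true finger end.

Run:
```python
from h import *
ctrl.hold(.2); print(ctrl.state()["wrist_force"])
r=ctrl.servo_line(gp(.246,.106-.022),rate=.02,f_stop=3)
st=ctrl.state(); print(r,st["time_s"],st["tool_pos"],st["wrist_force"])
f=cams.grab_frame("wrist")
cv2.imwrite("pics/w6.png",f["pixels"][:,:,::-1])
```

```text
[-0.58886562 -0.69568131 -0.81224216]
True 10.9167 [0.45850068 0.16713449 0.08669156] [-0.53910602 -0.79404748  2.993652  ]
```

View pics/w6.png

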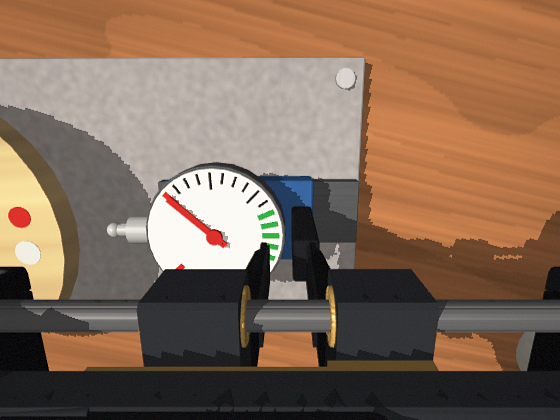

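Run:
```python
from h import *
for i in range(4): ctrl.hold(.03); print(ctrl.state()["wrist_force"].round(2))
r=ctrl.servo_line(gp(.246,.106-.022),rate=.02,f_stop=6)
for i in range(4): ctrl.hold(.03); print(ctrl.state()["wrist_force"].round(2))
st=ctrl.state(); print(r,st["time_s"],st["tool_pos"])
```

```text
[-0.35 -0.12  4.93]
[-0.37 -0.07  5.89]
[-1.22 -0.44  6.02]
[-0.53 -0.93  6.69]
[-0.32  0.18  3.21]
[-1.28 -1.07  3.69]
[-0.43 -0.8   3.89]
[-0.22 -0.39  3.93]
True 11.5083 [0.45854872 0.16715437 0.08674618]
```

The contact is real and sustained, so the true finger ends are about 32 mm above the reported TCP. I'll push from behind with the jaws shut, well clear of the dial, and descend with a force guard.

Run:
```python
from h import *
ctrl.servo_line(gp(.246,.125),rate=.1)
ctrl.servo_line(gp(.284,.125),rate=.1)
jaws.move_gripper(0.0)
r=ctrl.servo_line(gp(.284,.087),rate=.04,f_stop=5)
st=ctrl.state(); print(r,st["time_s"],st["tool_pos"],st["wrist_force"])
ims=[]
for n in("scene","wrist"):
    f=cams.grab_frame(n); o=(300,170,90) if n=="scene" else (200,160,150)
    ims.append(cv2.resize(f["pixels"][o[1]:o[1]+o[2],o[0]:o[0]+int(o[2]*1.3)],(520,400),interpolation=cv2.INTER_CUBIC)[:, :400])
cv2.imwrite("pics/c7.png",np.hstack(ims)[:,:,::-1])
```

```text
False 14.0417 [0.45021342 0.20418394 0.06854134] [-0.70031128 -0.96086148  0.48489555]
```

View pics/c7.png

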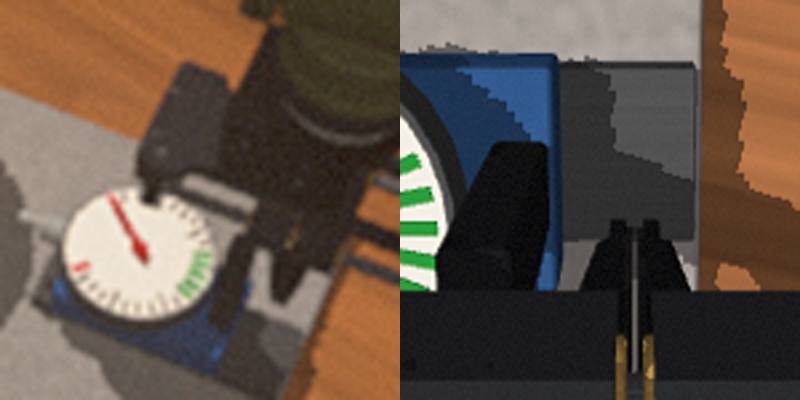

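```bash
cat >> h.py <<'E'
def duo(name):
    ims=[]
    for n in("scene","wrist"):
        f=cams.grab_frame(n); o=(285,165,90) if n=="scene" else (140,130,200)
        ims.append(cv2.resize(f["pixels"][o[1]:o[1]+o[2],o[0]:o[0]+o[2]],(400,400),interpolation=cv2.INTER_CUBIC))
    cv2.imwrite(f"pics/{name}.png",np.hstack(ims)[:,:,::-1])
E
python3 - <<'E'
from h import *
for d in(.272,.260,.250):
    r=ctrl.servo_line(gp(d,.087),rate=.03,f_stop=15)
    st=ctrl.state(); print(r,st["time_s"],(st["tool_pos"][:2]-AX)@Y,st["wrist_force"].round(1))
    if r: break
duo("c8")
E
```

```text
False 14.6917 0.2717958901983753 [0.2 0.8 1.1]
False 15.2417 0.26141704895480905 [-1.4  4.7 -0. ]
False 15.725 0.251453487221639 [-0.8  5.5  1. ]
```

View pics/c8.png

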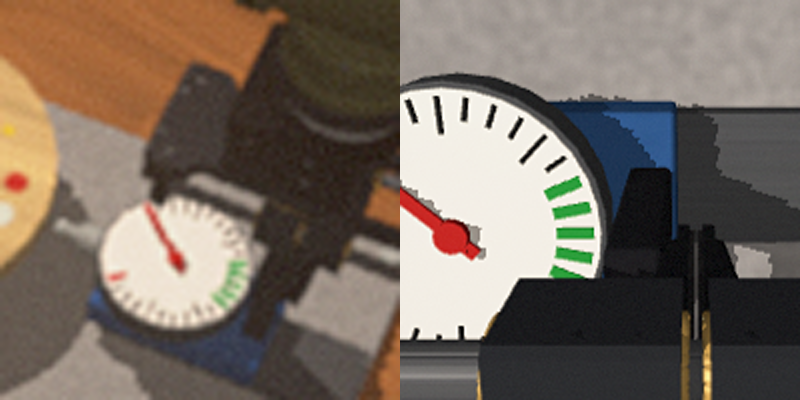

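Contact is made and the gauge is moving at about 5 N. I'll compute the dial position and carry on.

```bash
cat >> h.py <<'E'
def wristP(f,st):
    T=np.eye(4);T[:3,:3]=st["eef_rot"];T[:3,3]=st["tool_pos"];return T@f["T_tool_cam"]
def reddial(f,P):
    hsv=cv2.cvtColor(f["pixels"],cv2.COLOR_RGB2HSV)
    m=cv2.inRange(hsv,(0,150,120),(8,255,255))|cv2.inRange(hsv,(172,150,120),(180,255,255))
    return m
E
python3 - <<'E'
from h import *
st=ctrl.state(); f=cams.grab_frame("wrist"); P=wristP(f,st)
r=cast(f,(165,248.5),.084,P); d=(r[:2]-AX)@Y; print("dial along",d,"-> post",d+.0545)
for tgt in(.240,.230):
    r=ctrl.servo_line(gp(tgt-.0012,.087),rate=.03,f_stop=15)
    st=ctrl.state(); print(r,st["time_s"],(st["tool_pos"][:2]-AX)@Y,st["wrist_force"].round(1))
    if r: break
duo("c9")
E
```

```text
dial along 0.18105951310482812 -> post 0.23555951310482812
False 16.4 0.24049419379650963 [-0.7  6.3 -0.9]
False 16.8833 0.23084627188970022 [-0.8  8.   0.3]
```

View pics/c9.png

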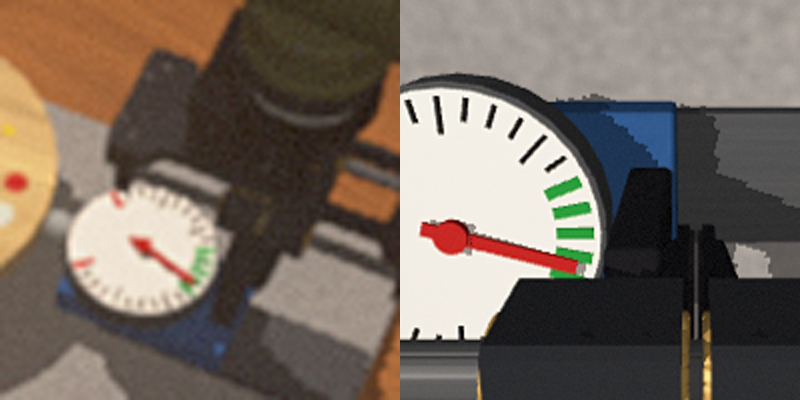

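The needle is in the green, at about 13 mm (roughly 2.6 rad). Its tip is at (578,268) and its hub at (450,237) in the crop. I'll back off and let go.

Run:
```python
from h import *
ctrl.servo_line(gp(.25,.087),rate=.06)
ctrl.servo_line(gp(.25,.17),rate=.15)
# head above knob; s=+1
jaws.move_gripper(.5)
a=-109.8
ctrl.move_pose(kp(a,.175),kr(a))
st=ctrl.state(); print(st["time_s"],st["joints"].round(2),st["finger_gap"],st["wrist_force"].round(1))
f=cams.grab_frame("wrist"); P=wristP(f,st); cv2.imwrite("pics/w10.png",f["pixels"][:,:,::-1]); print(proj(f,kp(a,.130+GO),P))
s=cams.grab_frame("scene");cv2.imwrite("pics/s10.png",cv2.resize(s["pixels"][160:295,195:390],None,fx=4,fy=4,interpolation=cv2.INTER_CUBIC)[:,:,::-1])
```

```text
20.4917 [-0.35 -0.17  1.99  0.    1.33 -0.01] 0.499371179609274 [-0.  -0.6  0.6]
[287.63364347 227.64201838]
```

View pics/w10.png

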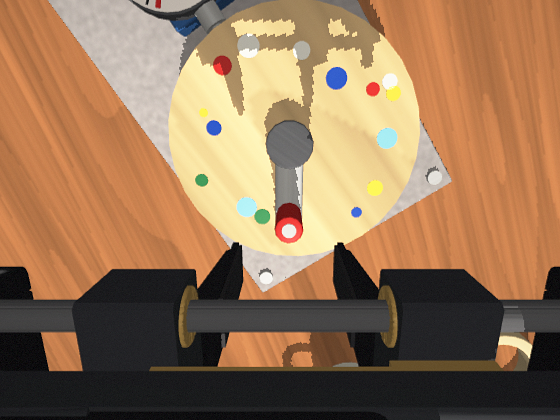

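View pics/s10.png

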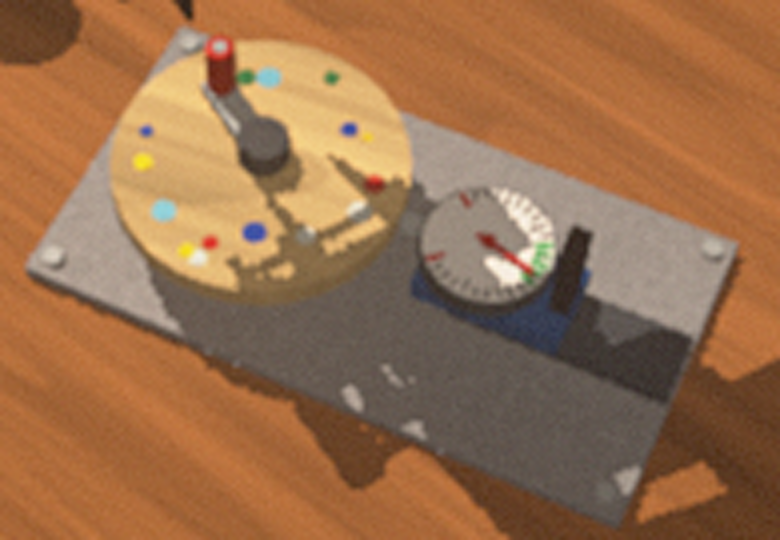

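The knob top is at (289,230), within 3 px of the prediction, and the needle holds at about (525,270) in the green with the gauge free. I'll lower the open cage over the knob, allowing for the 32 mm offset, and crank clockwise through the low spot.

```bash
cat >> h.py <<'E'
KZ=.092
def crank(a0,a1,step=15,rate=.06,shots=None):
    n=max(1,int(np.ceil(abs(a1-a0)/step)))
    for a in np.linspace(a0,a1,n+1)[1:]:
        r=ctrl.servo_line(kp(a,KZ),kr(a),rate=rate,f_stop=15)
        st=ctrl.state()
        s=cams.grab_frame("scene"); np.save(f"pics/sc_{shots}_{int(round(a))}.npy",s["pixels"])
        print(round(a,1),r,round(st["time_s"],2),np.linalg.norm(st["wrist_force"]).round(1))
        if r: return False
    return True
E
python3 - <<'E'
from h import *
a=-109.8
ctrl.hold(.1)
r=ctrl.servo_line(kp(a,KZ),rate=.1,f_stop=5)
st=ctrl.state(); print(r,st["time_s"],st["tool_pos"],st["wrist_force"].round(1))
if not r:
    jaws.move_gripper(.27)
    print(ctrl.state()["finger_gap"],ctrl.state()["wrist_force"].round(1))
    crank(a,a-30,shots="A")
f=cams.grab_frame("wrist"); cv2.imwrite("pics/w11.png",f["pixels"][:,:,::-1])
s=cams.grab_frame("scene");cv2.imwrite("pics/s11.png",cv2.resize(s["pixels"][160:295,195:390],None,fx=4,fy=4,interpolation=cv2.INTER_CUBIC)[:,:,::-1])
E
```

```text
False 21.675 [ 0.49550469 -0.12470283  0.07397408] [ 0.1 -0.8 -0.3]
0.26836969149068923 [-0.4 -0.8 -0.3]
-119.8 False 22.62 0.4
-129.8 False 22.99 0.5
-139.8 False 23.37 1.3
```

View pics/w11.png

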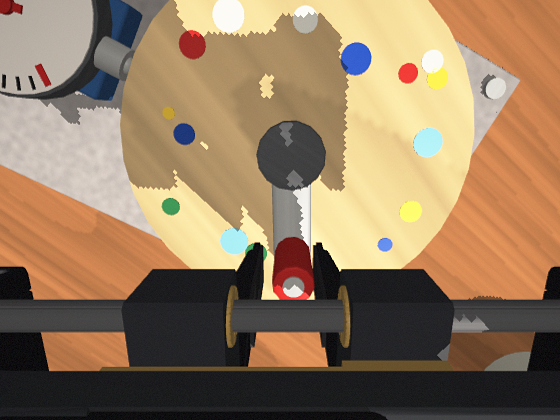

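View pics/s11.png

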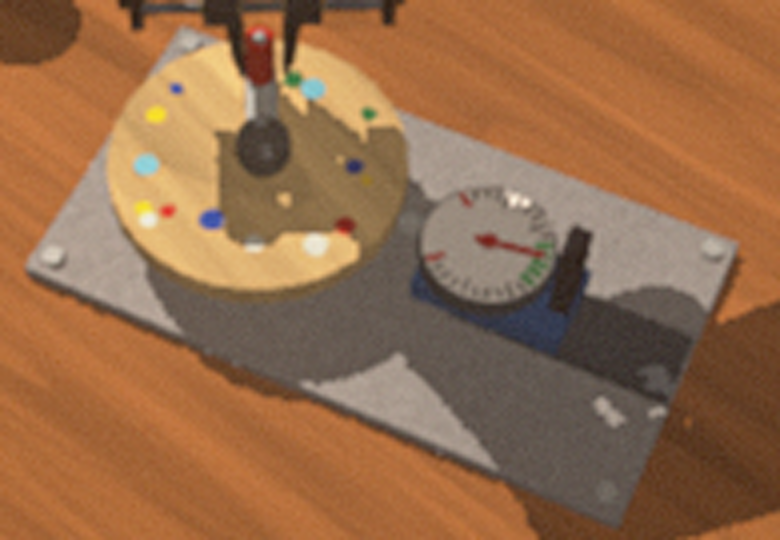

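The knob is caged, the board is turning at about 1 N, and the needle is falling (tip now at (545,253)), as predicted. I'll continue clockwise past the low spot, then come back.

```bash
cat >> h.py <<'E'
def needle(px,f,post=.215,dbg=False):
    hsv=cv2.cvtColor(px,cv2.COLOR_RGB2HSV)
    m=cv2.inRange(hsv,(0,120,60),(9,255,255))|cv2.inRange(hsv,(171,120,60),(180,255,255))
    c=AX+Y*(post-.056); X=np.array([Y[1],-Y[0]])
    u=proj(f,[*c,.084]); r=np.zeros_like(m); cv2.circle(r,tuple(np.round(u).astype(int)),16,255,-1); m&=r
    n,l,s,_=cv2.connectedComponentsWithStats(m,connectivity=8)
    if n<2: return None
    k=1+np.argmax(s[1:,4]); v,w=np.nonzero(l==k)
    W=np.array([cast(f,(a,b),.084)[:2] for a,b in zip(w,v)])
    line=cv2.fitLine(W.astype(np.float32),cv2.DIST_L2,0,0,0).ravel()[:2]
    far=W[np.argmax(np.hypot(*(W-c).T))]-c
    if far@line<0: line=-line
    return 2.4-np.arctan2(line@-X,line@Y)*(1), len(W)
E
python3 - <<'E'
from h import *
crank(-139.8,-220,shots="A")
E
python3 - <<'E'
from h import *
import glob
f=cams.grab_frame("scene")
for g in sorted(glob.glob("pics/sc_A*"),key=lambda g:-int(g.split("_")[2][:-4])): print(g,needle(np.load(g),f))
s=f;cv2.imwrite("pics/s12.png",cv2.resize(s["pixels"][160:295,195:390],None,fx=4,fy=4,interpolation=cv2.INTER_CUBIC)[:,:,::-1])
E
```

```text
-153.2 False 23.9 1.4
-166.5 False 24.33 0.2
-179.9 False 24.77 0.7
-193.3 False 25.2 1.0
-206.6 False 25.63 0.8
-220.0 False 26.07 1.0
pics/sc_A_-120.npy (np.float64(2.531903606372587), 24)
pics/sc_A_-130.npy (np.float64(2.380749091145289), 25)
pics/sc_A_-140.npy (np.float64(2.2304635868966183), 24)
pics/sc_A_-153.npy (np.float64(1.973177587743053), 15)
pics/sc_A_-167.npy (np.float64(1.9352478700280933), 23)
pics/sc_A_-180.npy (np.float64(1.8185843124785168), 25)
pics/sc_A_-193.npy (np.float64(1.7422957591780703), 25)
pics/sc_A_-207.npy (np.float64(1.7338485887212398), 27)
pics/sc_A_-220.npy (np.float64(1.7610507645275), 29)
```

View pics/s12.png

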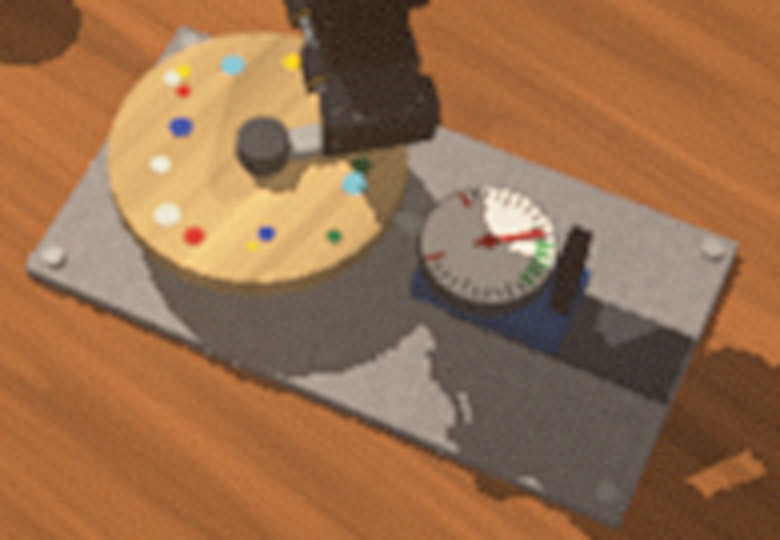

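The needle passed its minimum (about 1.73 rad) at a tool angle of about -204°. The high spot is therefore near knob angle -21°. I'll sweep back counter-clockwise through it, recording the needle.

```bash
python3 - <<'E'
from h import *
crank(-220,10,step=15,rate=.075,shots="B")
E
python3 - <<'E'
from h import *
import glob
f=cams.grab_frame("scene")
for g in sorted(glob.glob("pics/sc_B*"),key=lambda g:int(g.split("_")[2][:-4])): print(g,needle(np.load(g),f))
s=f;cv2.imwrite("pics/s13.png",cv2.resize(s["pixels"][160:295,195:390],None,fx=4,fy=4,interpolation=cv2.INTER_CUBIC)[:,:,::-1])
E
```

```text
-205.6 False 26.57 0.6
-191.2 False 27.02 0.7
-176.9 False 27.47 0.8
-162.5 False 27.92 0.8
-148.1 False 28.37 1.7
-133.8 False 28.82 0.3
-119.4 False 29.27 0.6
-105.0 False 29.72 0.3
-90.6 False 30.17 0.8
-76.2 False 30.62 1.7
-61.9 False 31.07 0.7
-47.5 False 31.52 0.6
-33.1 False 31.97 1.4
-18.8 False 32.42 1.4
-4.4 False 32.87 1.3
10.0 False 33.32 0.6
pics/sc_B_-206.npy (np.float64(1.7338485887212398), 27)
pics/sc_B_-191.npy (np.float64(1.7398661742102515), 24)
pics/sc_B_-177.npy (np.float64(1.8018182909750569), 25)
pics/sc_B_-162.npy (np.float64(1.9249034321478982), 21)
pics/sc_B_-148.npy (np.float64(1.973177587743053), 15)
pics/sc_B_-134.npy (np.float64(2.23747131054265), 16)
pics/sc_B_-119.npy (np.float64(2.438899738981849), 22)
pics/sc_B_-105.npy (np.float64(2.7052757867392954), 23)
pics/sc_B_-91.npy (np.float64(2.910651697728029), 21)
pics/sc_B_-76.npy (np.float64(3.1373138710117), 21)
pics/sc_B_-62.npy (np.float64(3.299645126539642), 19)
pics/sc_B_-48.npy (np.float64(3.4518479077760325), 22)
pics/sc_B_-33.npy (np.float64(3.50213928102636), 23)
pics/sc_B_-19.npy (np.float64(3.5207383945524287), 24)
pics/sc_B_-4.npy (np.float64(3.4731040565030984), 23)
pics/sc_B_10.npy (np.float64(3.408857395597408), 22)
```

View pics/s13.png

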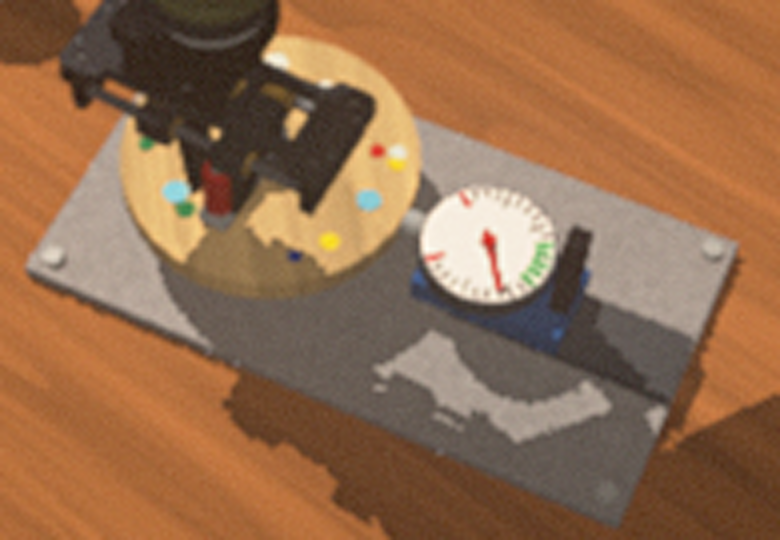

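The needle peaks at 3.52 rad at a tool angle of about -21°, so the knob is near -23° after cage slack. That agrees with the opposite of the low spot. I'll come back to it, re-centre, open and lift.

Run:
```python
from h import *
crank(10,-25.5,step=12,rate=.05,shots="C")
ctrl.servo_line(kp(-22.5,KZ),kr(-22.5),rate=.02)
jaws.move_gripper(.5)
st=ctrl.state(); print(st["time_s"],st["wrist_force"].round(1))
ctrl.servo_line(kp(-22.5,.20),rate=.1)
ctrl.hold(.3)
st=ctrl.state(); print(st["time_s"],st["wrist_force"].round(1))
s=cams.grab_frame("scene"); print(needle(s["pixels"],s))
cv2.imwrite("pics/s14.png",cv2.resize(s["pixels"][160:295,195:390],None,fx=4,fy=4,interpolation=cv2.INTER_CUBIC)[:,:,::-1])
f=cams.grab_frame("wrist");cv2.imwrite("pics/w14.png",f["pixels"][:,:,::-1])
```

```text
-1.8 False 33.79 1.2
-13.7 False 34.22 0.3
-25.5 False 34.64 0.6
35.6 [ 0.  -0.2 -0.1]
37.1333 [-0.3  0.3  0.4]
(np.float64(3.530830013657405), 25)
```

View pics/s14.png

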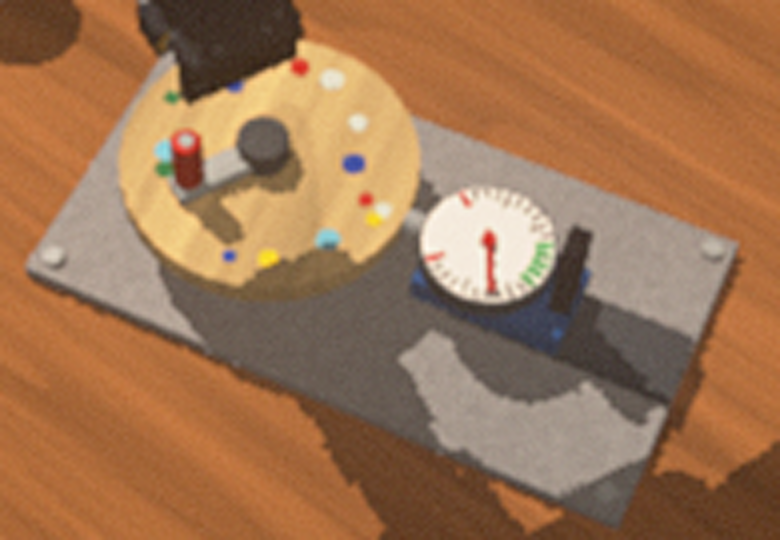

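View pics/w14.png

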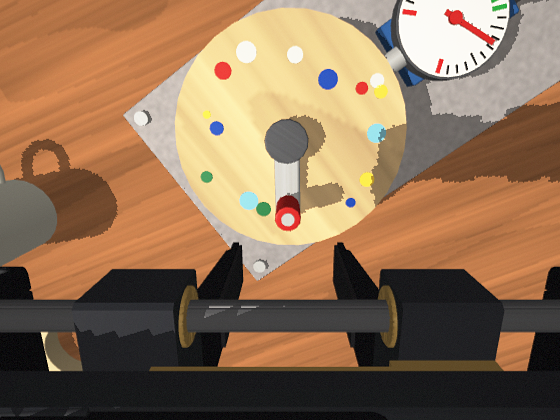

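The needle reads 3.53 rad, the highest of the sweep. The knob at (288,218) is free of the fingers, and the plunger is on the board's edge at about (397,58). Handing in.

Run:
```python
from h import *
order.sign_off(); print(ctrl.state()["time_s"])
```

```text
the job is handed in; nothing more can be done
the job is handed in; nothing more can be done
```

I completed the job and handed it in at about 37 s of the 64 s allowed. Sign-off gives no verdict, so the checks below are my own.

**Gauge:** I pushed it from behind with the jaws shut, at about 5–8 N. The needle stood in the green at about 2.6 rad when I let go.

**Crank:** I turned the board with the knob held loosely between the fingers, never squeezed; the wrist read under 2 N throughout. It went clockwise through the lowest spot, where the needle read about 1.73 rad. I then went back counter-clockwise past the highest, at about 3.52 rad, and returned to it.

**Last checks:**
- **Needle:** it reads 3.53 rad, the highest of the whole sweep and well short of the 4.8 rad stop.
- **High spot:** the low-spot and high-spot estimates of its position agree within about 3°. The needle's swing of 1.8 rad matches the 9 mm swing of the board's edge.
- **Robot:** it is clear above the knob, with no force on the wrist beyond noise.
- **Bystanders:** I did not touch the tub, mug or tape. I did not re-measure their positions.

**What disagreed:**
- **Finger length:** the real finger ends turned out to be about 32 mm above the reported TCP.
- **First try:** because of that, my first push passed over the post without moving the gauge.
- **Touch on the post:** I found the offset by touching down gently on the post top, at about 4–7 N, and allowed for it afterwards.

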